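# Zero the coffee grinder's dial, then set it four clicks coarser

### The arm

A 6-joint arm with a two-finger parallel gripper is mounted at the origin on the work surface. World frame = base frame: x ahead of the robot, y to its left, z up, the work surface at z = 0. Lengths are in m, angles in rad, forces in N, time in s.
With the tool pointing down it reaches from about 0.35 to 0.975 m from the base axis. Payload 4.9 kg.
Tool frame: the origin (TCP) lies on the centre line of the jaws, within the pads' length; the fingertips stand 11 mm ahead of it and the grasp point (between the pads) lies 8 mm behind it; z points along the fingers, y is the direction in which the jaws open and shut (so a half turn about z gives the same grasp; the last joint's range is limited). The gripper opens to 85 mm and grips with 20 to 120 N. Pads are 22 mm wide; open, the fingers measure 114 mm over their backs; the gripper's body (76 mm by 85 mm) begins 54 mm behind the grasp point. The pads swing forward as they close: fully open they stand 13 mm farther back than shut.
Start: joints at [-1.242, 0.053, 1.613, -0, 1.476, -0.119], TCP at [0.271, -0.563, 0.242] pointing down, gripper open.
Joint ranges: [-3.01, 3.01], [-1.01, 2.22], [0.06, 2.58], [-1.02, 4.17], [0.09, 2.62], [-3.14, 3.14]. Speed limits (rad/s): [2.57, 2.57, 3.14, 3.14, 3.14, 3.14].

### API

Orientations are given as a rotation vector (axis times angle).
In Python, from station import ctrl gives the robot as it stands.
- The arm moves only by the tool send_rows, never from a script. Its argument "series" is a list of rows, each an object of numbers: "tx", "ty", "tz": the shift along the tool's x, y, z in cm; "wx", "wy", "wz": the turn, a rotation vector about the tool's x, y, z in rad; "jaw": the closure, from 0 (fully open) to 1 (shut). In form: [{"tx": .., "ty": .., "tz": .., "wx": .., "wy": .., "wz": .., "jaw": ..}, ...]. A call has 1 to 5 rows; each row shifts and turns the pose as measured when the row begins, along the tool's axes as they then stand; what a row does not reach is not made up. A row lasts 1/8 s, in which the tool goes at most 62.5 mm and 10.7 degrees, less where a joint would pass 70% of its speed; a pose out of reach is approached as far as the arm can. A call is refused whole if a number of a shift passes 6.25 or a number of a turn 0.188, either way. A call with a gripper value outside its range is refused whole. The fingers move at their own pace and stop on an object; "squeeze" is the grip in N (left out, the last holds). Time passes only in rows, so rows that do not move let the fingers close. It gives the time, the measured TCP pose, the force and the opening at its end, in the units of the state.
- ctrl.get_obs(): the state, without advancing time (a new reading comes with each control period).
- ctrl.get_image(name): name is "scene" or "top"; returns the picture (384x512x3 uint8, red, green, blue); there is no depth.
- ctrl.camera_info(name): a dict with "mtx" (3x3 intrinsics, pixels), "R" (3x3) and "t" (3): a world point X has camera coordinates R X + t. Camera axes: x right, y down, z forward; pixel columns grow to the right and rows downward; lengths in m; the calibration is good to about 2 mm. A picture is of the moment at which its call begins. camera_info takes no time and is no camera call.
- ctrl.finish_job(): hands the job in, once; it reports no verdict.
The state is a dict: "t": time; "q": joint angles; "dq": joint speeds; "effort": joint torques, N m; "tool_pos": TCP position; "tool_rot": TCP orientation; "contact_force": force on the tool from outside, world axes, zero at the start; "wrist_torque": the same for the moment, N m; "opening": finger opening in m.
Only numpy, scipy, OpenCV 4.12 (cv2) and the standard library are available. Lean on these libraries where they do the work, as an engineer would, in place of code of your own. Each camera call takes 0.05 s, during which the arm holds its last target.

### The job

Zero the coffee grinder: turn the stepped dial on its top clockwise (seen from above) past its first click until its lug meets the sprung stop, and press it there gently but firmly for a moment, without ramming the stop. Then turn it back counter-clockwise exactly four clicks, never running past the fourth; let go and leave it resting in that click, and leave the mug, the tamper and the jar where they stand.

Things in the scene. Friction and masses are not known exactly. Their poses are not given: they have to be found in the camera images.
- grinder: Dark green coffee grinder, fixed to the worktop: body 150 x 160 mm, foot 190 x 170 mm, flat deck at 200 mm. Origin on the worktop under its centre, z up; the dial turns about the vertical axis through the origin. In the grinder's x-y axes the stud stands at angle (joint dial - 0.70) rad from +x. A spout juts out on the +x side, below the deck.
- dial (a joint): Dial angle, rad, growing counter-clockwise seen from above. Sprung clicks every 0.349 (20 degrees) centre the dial: click n at 0.349 n, the first at 0.349, the fourth at 1.396. Starts near click 1, 2 or 3. Leaving a click takes 3 to 4 N sideways on the stud; past halfway it snaps on by itself. Clockwise of click 1 it runs free to the stop, met anywhere from 0 to -0.31. Hard end after click 6.
- dial_top (a point): Point on the dial's axis, 222 mm above the worktop, level with the upper face of the aluminium dial (disc of 120 mm diameter). A fixed round throat, 54 mm wide, stands 10 mm above that face in the middle. White tick marks on the deck just outside the dial show where the stud points at each click.
- stud_top (a point): Centre of the top of the round upright steel stud by which the dial is turned: 12 mm diameter, 30 mm tall above the dial's face, 52 mm from the dial's axis; this point is 252 mm above the worktop. One click moves it 18 mm along its circle. Nothing is within 25 mm of the stud's centre above the dial's face.
- mug: White mug, 80 mm across, 90 mm tall, standing beside the grinder on its +y side; origin under its centre.
- tamper: Steel coffee tamper, 58 mm foot, 88 mm tall, standing on the grinder's -y side; origin under its centre.
- jar: Closed amber glass jar, 80 mm across, 140 mm tall, standing on the grinder's +x side; origin under its centre.
- stop: Steel stop on the deck, opposite the stud; origin on the dial's axis, 200 mm up. Its sprung pin meets the dial's lug, 66 mm from the axis, at the clockwise end; its block is clamped anywhere along 20 mm of arc, so feel for it. Pin yields 1 mm per 10 N. It needs over 5 N from the lug for 0.4 s; over 12 N harms it. That is 6.5 to 15 N pushed sideways on the stud: aim for 9 to 11 N.

How it is judged:
By the outcome, as a careful person would: the job done as asked, in the order asked, and still so for the second after the job is handed in, with the robot touching nothing.
It also fails if it takes over 67 s, if anything falls off the work surface, if the arm or the gripper's body presses on something with over 40 N, if the wrist force passes 120 N, or if a joint passes its speed limit or range.

## Working session

There is one attempt and no reset: what is moved stays moved. The work goes in short steps, Python scripts to look and compute and a tool call to move; the robot and the scene stay as the last step left them, time stands still between calls to the robot, and variables do not carry over. Pictures are saved under pics/ and viewed, and the job is handed in when it is done.

Besides the shell and the picture viewer there is one more tool, called after ">>>" by a JSON object that holds its "method" and its "body". send_rows: Moves the arm, as the interface text tells. Its arguments: {"type":"object","properties":{"series":{"type":"array"},"squeeze":{"type":"number"}},"required":["series"]}

```bash
ls; mkdir -p pics
python3 - <<'E'
from station import ctrl
import cv2,numpy as np
print(ctrl.get_obs())
for n in("scene","top"):
    cv2.imwrite(f"pics/{n}0.png",ctrl.get_image(n)[:,:,::-1]); print(n,ctrl.camera_info(n))
E
```

```text
pics
{'t': 0.0, 'q': array([-1.24200742e+00,  5.33430573e-02,  1.61426723e+00, -5.74505656e-05,
        1.47601838e+00, -1.18993223e-01]), 'dq': array([-0.00026021, -0.00048807, -0.00062685,  0.00085722,  0.00045951,
       -0.001686  ]), 'effort': array([ 1.03147668e-03, -3.93674004e+01, -3.70177889e+01,  5.93068899e-05,
        6.87391410e-03,  3.79019525e-06]), 'tool_pos': array([ 0.27040102, -0.56281748,  0.24108755]), 'tool_rot': array([-3.06121100e+00, -6.97073047e-01,  4.23928471e-04]), 'contact_force': array([ 0.52201983,  0.27568178, -1.00101839]), 'wrist_torque': array([-0.02542607,  0.00726427,  0.01068859]), 'opening': 0.08549397335886445}
scene {'mtx': array([[451.15355338,   0.        , 255.94673714],
       [  0.        , 451.15355338, 195.22217777],
       [  0.        ,   0.        ,   1.        ]]), 'R': array([[-0.04325427,  0.99905699,  0.00376715],
       [ 0.62807066,  0.03012438, -0.777573  ],
       [-0.77695323, -0.03126732, -0.62878139]]), 't': array([-0.04775077, -0.2526269 ,  1.54793084])}
top {'mtx': array([[496.33489135,   0.        , 255.13770893],
       [  0.        , 496.33489135, 187.16159585],
       [  0.        ,   0.        ,   1.        ]]), 'R': array([[-0.02353902, -0.99943643,  0.02393206],
       [-0.99025438,  0.0200225 , -0.13782366],
       [ 0.13726681, -0.02694306, -0.99016761]]), 't': array([0.05923549, 0.65338459, 1.22249641])}
```

View pics/scene0.png

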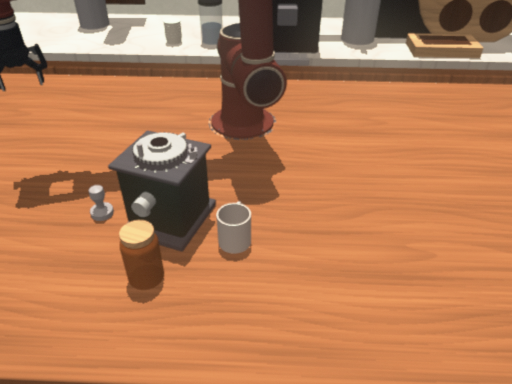

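View pics/top0.png

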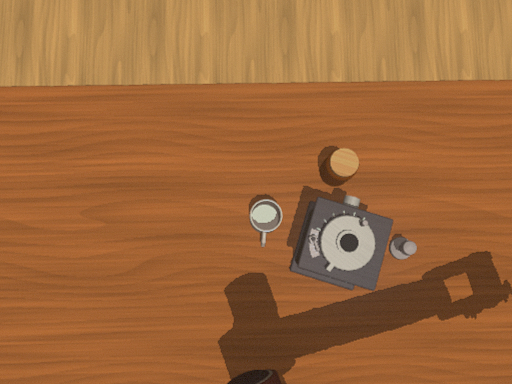

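Run:
```python
import cv2
a=cv2.imread("pics/top0.png")[185:305,275:425]; cv2.imwrite("pics/topz.png",cv2.resize(a,None,fx=5,fy=5,interpolation=cv2.INTER_CUBIC))
a=cv2.imread("pics/scene0.png")[125:225,100:225]; cv2.imwrite("pics/scenez.png",cv2.resize(a,None,fx=6,fy=6,interpolation=cv2.INTER_CUBIC))
```

```text
(no output)
```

View pics/topz.png

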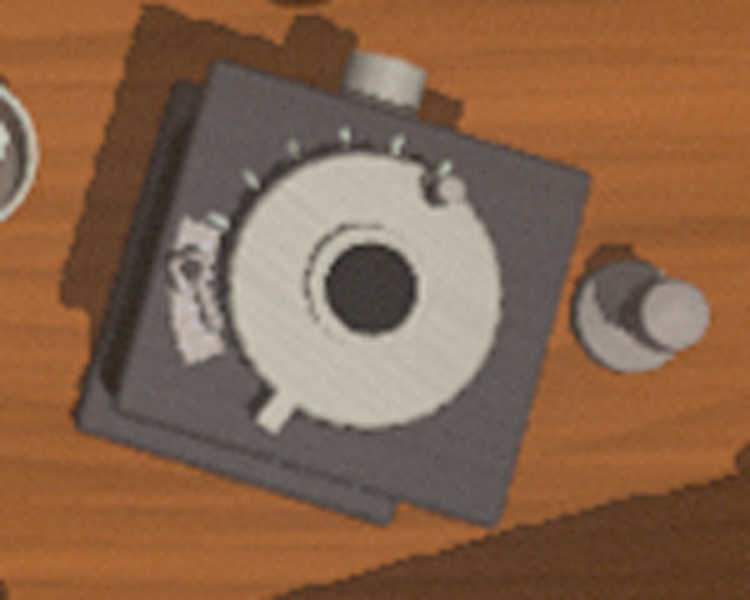

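View pics/scenez.png

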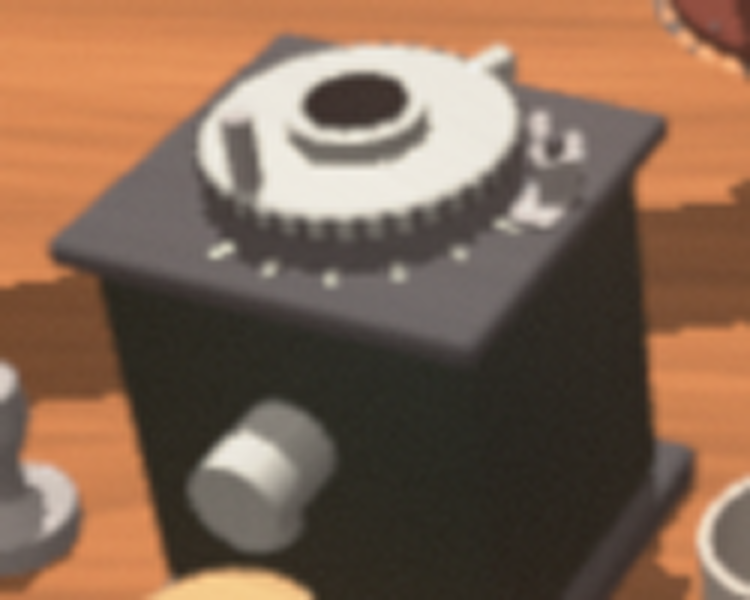

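The stud is near the rightmost (click 1) tick: top (365.5,222.5), scene (139.5,145). The lug is at top (330,267) and the ticks form an arc on top of the deck. Now I'll measure these.

```bash
cat > h.py <<'E'
import cv2,numpy as np
from station import ctrl
def cam(n):
    c=ctrl.camera_info(n);return c["mtx"],c["R"],c["t"]
def ray(n,u,v):
    K,R,t=cam(n);d=R.T@np.linalg.inv(K)@[u,v,1.];return -R.T@t,d/np.linalg.norm(d)
def plane(n,u,v,z):
    o,d=ray(n,u,v);return o+d*(z-o[2])/d[2]
def tri(a,b):
    (o1,d1),(o2,d2)=ray("top",*a),ray("scene",*b)
    s=np.linalg.lstsq(np.c_[d1,-d2],o2-o1,rcond=None)[0]
    p,q=o1+s[0]*d1,o2+s[1]*d2
    return (p+q)/2,np.linalg.norm(p-q)
def proj(n,X):
    K,R,t=cam(n);p=K@(R@np.asarray(X)+t);return p[:2]/p[2]
E
python3 - <<'E'
from h import *
a=cv2.imread("pics/top0.png");s=cv2.imread("pics/scene0.png")
def big(m,roi):
    x0,y0,x1,y1=roi;M=np.zeros_like(m);M[y0:y1,x0:x1]=m[y0:y1,x0:x1]
    c=cv2.findContours(M,cv2.RETR_EXTERNAL,cv2.CHAIN_APPROX_NONE)[0];return max(c,key=cv2.contourArea)
# dial disc in top
hs=cv2.cvtColor(a,cv2.COLOR_BGR2HSV);m=((hs[...,2]>135)&(hs[...,1]<70)).astype(np.uint8)
m=cv2.morphologyEx(m,cv2.MORPH_OPEN,np.ones((9,9)))
c=big(m,(315,205,385,280));e=cv2.fitEllipse(cv2.convexHull(c));print("top dial",e,cv2.contourArea(c))
C=plane("top",*e[0],.222);print("dial C @.222",C, "diam",e[1][0]/496*np.linalg.norm(C-ray("top",0,0)[0]))
hs=cv2.cvtColor(s,cv2.COLOR_BGR2HSV);m=((hs[...,2]>150)&(hs[...,1]<70)).astype(np.uint8)
m=cv2.morphologyEx(m,cv2.MORPH_CLOSE,np.ones((9,9)));m=cv2.morphologyEx(m,cv2.MORPH_OPEN,np.ones((7,7)))
c=big(m,(125,130,195,168));es=cv2.fitEllipse(cv2.convexHull(c));print("scene dial",es, plane("scene",*es[0],.222),"tri",tri(e[0],es[0]))
print("proj C in scene",proj("scene",C))
S=lambda x,y:(275+x/5-.4,185+y/5-.4)
print("stud tri",tri(S(453,188),(100+237/6-.4,125+122/6-.4)))
st=plane("top",*S(453,188),.252);print("stud",st,"r",np.linalg.norm((st-C)[:2]),np.degrees(np.arctan2(*(st-C)[1::-1])))
for t in[(446,167),(398,144),(346,133),(294,147),(251,180),(218,219)]:
    p=plane("top",*S(*t),.2)-C;print("tick",np.degrees(np.arctan2(p[1],p[0])),np.hypot(p[0],p[1]))
p=plane("top",*S(275,415),.215)-C;print("lug",np.degrees(np.arctan2(p[1],p[0])),np.hypot(p[0],p[1]))
cs=[plane("top",*S(*t),.2) for t in[(217,62),(590,178),(497,527),(108,405)]]
print("corners",cs,np.mean(cs,0)); 
for i in range(4):
    d=cs[(i+1)%4]-cs[i];print(np.linalg.norm(d),np.degrees(np.arctan2(d[1],d[0])))
E
```

```text
top dial ((347.4923400878906, 243.00279235839844), (53.67947006225586, 55.44863510131836), 163.89146423339844) 2217.5
dial C @.222 [ 0.50370714 -0.14756862  0.222     ] diam 0.1191485256073735
scene dial ((163.71798706054688, 151.49237060546875), (42.46149826049805, 64.14117431640625), 85.31285095214844) [ 0.52897872 -0.1350827   0.222     ] tri (array([ 0.50344465, -0.14673579,  0.20541299]), np.float64(0.008544841095394398))
proj C in scene [160.49979895 145.17398371]
stud tri (array([ 0.54620461, -0.18182748,  0.24873435]), np.float64(0.00026106058876431597))
stud [ 0.54602526 -0.18114842  0.252     ] r 0.054022453060804644 -38.4323071196799
tick -38.58540511787147 0.07034445857528264
tick -19.208870140708658 0.06959106162120837
tick 0.13495864195995497 0.07113321543619638
tick 19.95950398118105 0.06955716601985168
tick 40.47411236439109 0.0671748321184289
tick 59.96488878774159 0.0681896647392498
lug 142.31792909474075 0.06551272360509064
corners [array([ 0.60791323, -0.09096947,  0.2       ]), array([ 0.55238316, -0.25576292,  0.2       ]), array([ 0.40080402, -0.20536736,  0.2       ]), array([ 0.45755842, -0.03680235,  0.2       ])] [ 0.50466471 -0.14722552  0.2       ]
0.1738978674880661 -108.62215707750451
0.15973712172394314 161.60956783410663
0.17786294287953855 71.39205921268977
0.15981441557976298 -19.812165340369866
```

Dial axis is at about (0.504,-0.1475) with disc diameter 119 mm, as specified. The stud triangulates to z 0.249 and r 53 mm, and its angle matches tick 1, so the start is click 1. Grinder yaw is about -18.6°. Next I'll lift and turn the jaws so they close along the tangent.

>>> {"method": "send_rows", "body": {"series": [{"tz": -1.4,"wz": 0.16,"jaw": 0},{"tz": -1.4,"wz": 0.16,"jaw": 0},{"tz": -1.4,"wz": 0.16,"jaw": 0},{"tz": -1.4,"wz": 0.16,"jaw": 0},{"tz": -1.4,"wz": 0.16,"jaw": 0}], "squeeze": 20}}

```text
invalid input at $.series[0]: expected keys tx, ty, tz, wx, wy, wz, jaw
```

```bash
cat >> h.py <<'E'
from scipy.spatial.transform import Rotation as Ro
C=np.array([.504,-.1475]);R0=.052
def go(target,xdeg=None):
    o=ctrl.get_obs();R=Ro.from_rotvec(o["tool_rot"]).as_matrix();p=o["tool_pos"]
    print("t",round(o["t"],2),"p",p.round(4),"xang",round(np.degrees(np.arctan2(R[1,0],R[0,0])),2),"tilt",(R[:2,2]).round(3),"F",o["contact_force"].round(2),"open",round(o["opening"],4),"q6",round(o["q"][5],2))
    if target is not None: print("tool shift cm",(R.T@(np.array(target)-p)*100).round(3))
    if xdeg is not None: print("wz",np.radians((np.degrees(np.arctan2(R[1,0],R[0,0]))-xdeg+180)%360-180).round(4))
E
python3 -c "
from h import *
go([.545,-.181,.3],-38.5)"
```

```text
t 0.1 p [ 0.2704 -0.5628  0.2412] xang 25.66 tilt [-0.001  0.002] F [-0.07 -0.02 -0.05] open 0.0851 q6 -0.12
tool shift cm [ 41.283 -22.541  -5.832]
wz 1.1198
```

All keys are needed.

>>> {"method": "send_rows", "body": {"series": [{"tx": 0,"ty": 0,"tz": -1.4,"wx": 0,"wy": 0,"wz": 0.16,"jaw": 0},{"tx": 0,"ty": 0,"tz": -1.4,"wx": 0,"wy": 0,"wz": 0.16,"jaw": 0},{"tx": 0,"ty": 0,"tz": -1.4,"wx": 0,"wy": 0,"wz": 0.16,"jaw": 0},{"tx": 0,"ty": 0,"tz": -1.4,"wx": 0,"wy": 0,"wz": 0.16,"jaw": 0},{"tx": 0,"ty": 0,"tz": -1.4,"wx": 0,"wy": 0,"wz": 0.16,"jaw": 0}], "squeeze": 20}}

```text
t: 0.72
tool_pos: [0.2697, -0.5608, 0.307]
tool_rot: [-3.075, 0.589, 0.01]
contact_force: [-0.9, 0.2, 0.8]
opening: 0.0856
```

```bash
python3 -c "
from h import *
go([.545,-.181,.3],-38.5)"
```

```text
t 0.72 p [ 0.2697 -0.5608  0.307 ] xang -21.67 tilt [-0.004  0.012] F [-0.88  0.21  0.75] open 0.0856 q6 0.71
tool shift cm [ 11.557 -45.455   1.038]
wz 0.2937
```

>>> {"method": "send_rows", "body": {"series": [{"tx": 1.2,"ty": -5,"tz": 0,"wx": 0,"wy": 0,"wz": 0.06,"jaw": 0},{"tx": 1.2,"ty": -5,"tz": 0,"wx": 0,"wy": 0,"wz": 0.06,"jaw": 0},{"tx": 1.2,"ty": -5,"tz": 0,"wx": 0,"wy": 0,"wz": 0.06,"jaw": 0},{"tx": 1.2,"ty": -5,"tz": 0,"wx": 0,"wy": 0,"wz": 0.06,"jaw": 0},{"tx": 1.2,"ty": -5,"tz": 0,"wx": 0,"wy": 0,"wz": 0.06,"jaw": 0}]}}

```text
t: 1.35
tool_pos: [0.4442, -0.3686, 0.3072]
tool_rot: [-2.943, 1.069, 0.014]
contact_force: [0.4, -0.5, -0.8]
opening: 0.0854
```

```bash
python3 -c "
from h import *
go([.545,-.181,.3],-38.5)"
```

```text
t 1.35 p [ 0.4442 -0.3686  0.3072] xang -39.93 tilt [-0.005  0.012] F [ 0.36 -0.51 -0.78] open 0.0854 q6 1.44
tool shift cm [ -4.3   -20.846   0.902]
wz -0.0249
```

>>> {"method": "send_rows", "body": {"series": [{"tx": -1.1,"ty": -5,"tz": 0,"wx": -0.006,"wy": 0.0115,"wz": 0,"jaw": 0},{"tx": -1.1,"ty": -5,"tz": 0,"wx": 0,"wy": 0,"wz": 0,"jaw": 0},{"tx": -1.1,"ty": -5,"tz": 0,"wx": 0,"wy": 0,"wz": -0.02,"jaw": 0},{"tx": -1,"ty": -4,"tz": 0.3,"wx": 0,"wy": 0,"wz": 0,"jaw": 0},{"tx": 0,"ty": 0,"tz": 0.3,"wx": 0,"wy": 0,"wz": 0,"jaw": 0}]}}

```text
t: 1.98
tool_pos: [0.5357, -0.1857, 0.2986]
tool_rot: [-2.964, 1.035, 0.005]
contact_force: [-0.7, 0.0, 0.5]
opening: 0.0852
```

```bash
python3 -c "
from h import *
go([.545,-.181,.3],-38.5)
for n in('top','scene'): cv2.imwrite(f'pics/{n}1.png',ctrl.get_image(n)[:,:,::-1])
a=cv2.imread('pics/scene1.png')[80:230,90:290];cv2.imwrite('pics/s1z.png',cv2.resize(a,None,fx=4,fy=4))"
```

```text
t 1.98 p [ 0.5357 -0.1857  0.2986] xang -38.48 tilt [-0.003  0.003] F [-0.73  0.01  0.48] open 0.0852 q6 1.78
tool shift cm [ 0.433 -0.951 -0.14 ]
wz 0.0003
```

View pics/s1z.png

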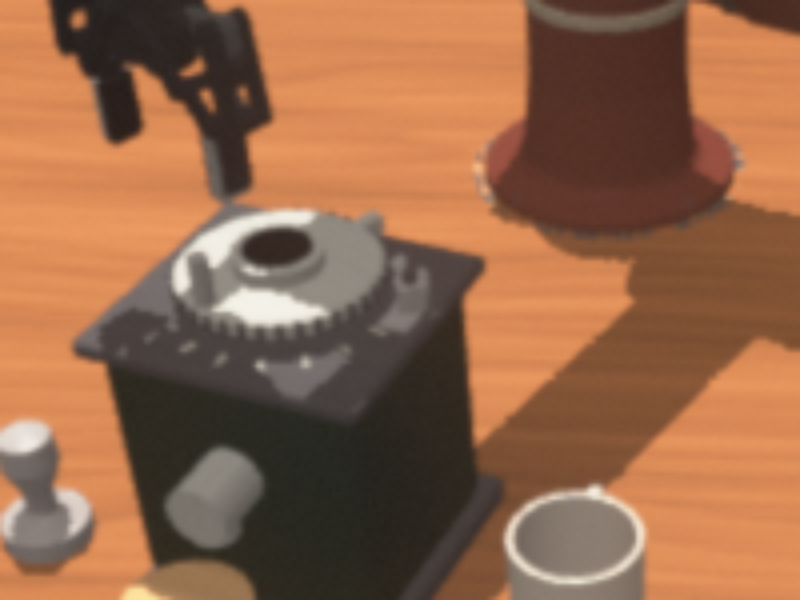

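Gripper is open above and behind the stud (scene stud at ~(140,150)), both fingers clear. I'll centre it and descend.

>>> {"method": "send_rows", "body": {"series": [{"tx": 0.4,"ty": -0.9,"tz": 0,"wx": 0,"wy": 0.003,"wz": 0,"jaw": 0},{"tx": 0,"ty": 0,"tz": 0,"wx": 0,"wy": 0,"wz": 0,"jaw": 0}]}}

```text
t: 2.33
tool_pos: [0.5433, -0.1851, 0.298]
tool_rot: [2.963, -1.045, -0.002]
contact_force: [-0.7, -0.6, -0.0]
opening: 0.0852
```

```bash
python3 -c "
from h import *
go([.545,-.1805,.3],-38.5)
p=ctrl.get_obs()['tool_pos'];print(proj('scene',p),proj('top',p))
for n in('top','scene'): cv2.imwrite(f'pics/{n}2.png',ctrl.get_image(n)[:,:,::-1])
a=cv2.imread('pics/top2.png')[160:310,280:430];cv2.imwrite('pics/t2z.png',cv2.resize(a,None,fx=4,fy=4))"
```

```text
t 2.33 p [ 0.5433 -0.1851  0.298 ] xang -38.85 tilt [-0.001  0.   ] F [-0.71 -0.65 -0.  ] open 0.0852 q6 1.79
tool shift cm [-0.162 -0.463 -0.196]
wz -0.0061
[134.06124957 124.17362299] [372.743112   221.93486947]
```

View pics/t2z.png

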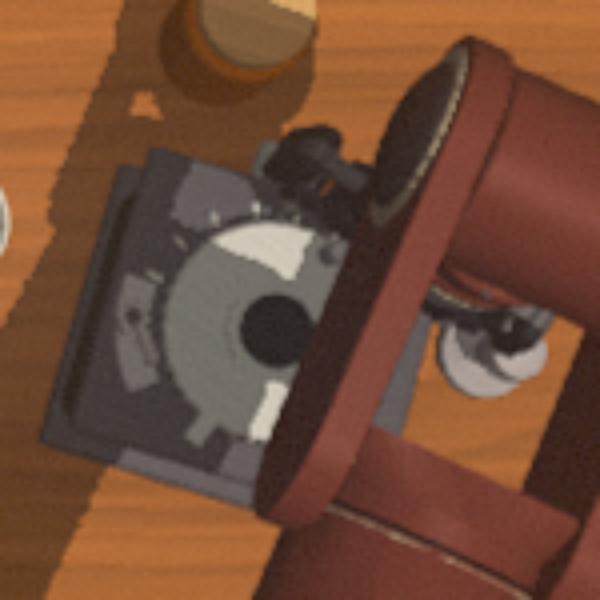

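>>> {"method": "send_rows", "body": {"series": [{"tx": -0.1,"ty": -0.35,"tz": 1.5,"wx": 0,"wy": 0,"wz": 0,"jaw": 0},{"tx": -0.06,"ty": -0.1,"tz": 1.5,"wx": 0,"wy": 0,"wz": 0,"jaw": 0},{"tx": 0,"ty": 0,"tz": 0.5,"wx": 0,"wy": 0,"wz": 0,"jaw": 0},{"tx": 0,"ty": 0,"tz": 0,"wx": 0,"wy": 0,"wz": 0,"jaw": 0}]}}

```text
t: 2.92
tool_pos: [0.5438, -0.1809, 0.2594]
tool_rot: [2.962, -1.047, -0.006]
contact_force: [1.1, -0.7, -0.0]
opening: 0.0851
```

```bash
python3 -c "
from h import *
go([.545,-.1805,.239],-38.5)"
```

```text
t 2.92 p [ 0.5438 -0.1809  0.2594] xang -38.93 tilt [-0.004  0.001] F [ 1.06 -0.67 -0.02] open 0.0851 q6 1.8
tool shift cm [ 0.075 -0.109  2.035]
wz -0.0075
```

>>> {"method": "send_rows", "body": {"series": [{"tx": 0.05,"ty": -0.1,"tz": 1.0,"wx": 0,"wy": 0,"wz": 0,"jaw": 0},{"tx": 0,"ty": 0,"tz": 0.6,"wx": 0,"wy": 0,"wz": 0,"jaw": 0},{"tx": 0,"ty": 0,"tz": 0,"wx": 0,"wy": 0,"wz": 0,"jaw": 0},{"tx": 0,"ty": 0,"tz": 0,"wx": 0,"wy": 0,"wz": 0,"jaw": 0}]}}

```text
t: 3.42
tool_pos: [0.5452, -0.1805, 0.2428]
tool_rot: [2.962, -1.047, -0.004]
contact_force: [0.3, -0.6, 0.0]
opening: 0.0853
```

```bash
python3 -c "
from h import *
go([.545,-.1805,.239],-38.5)
for n in('top','scene'): cv2.imwrite(f'pics/{n}3.png',ctrl.get_image(n)[:,:,::-1])
a=cv2.imread('pics/scene3.png')[90:220,90:250];cv2.imwrite('pics/s3z.png',cv2.resize(a,None,fx=4.5,fy=4.5,interpolation=cv2.INTER_CUBIC))"
```

```text
t 3.42 p [ 0.5452 -0.1805  0.2428] xang -38.93 tilt [-0.003  0.   ] F [ 0.27 -0.61  0.01] open 0.0853 q6 1.8
tool shift cm [-0.011  0.01   0.384]
wz -0.0075
```

View pics/s3z.png

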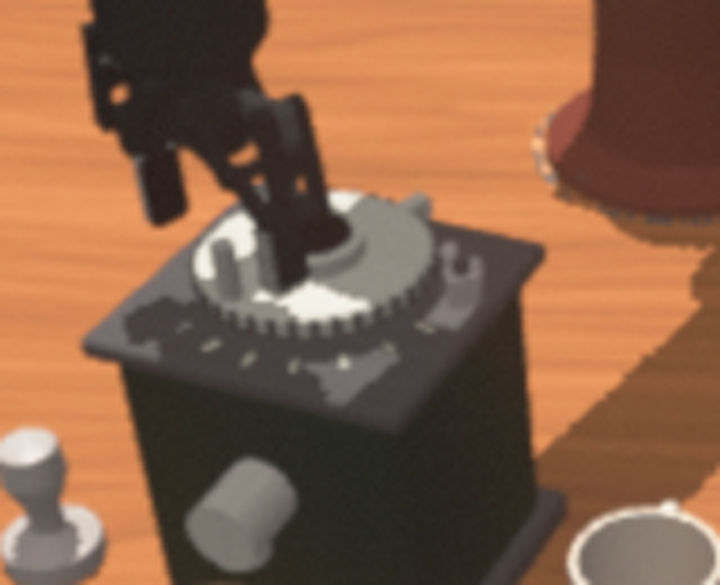

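>>> {"method": "send_rows", "body": {"series": [{"tx": 0,"ty": 0,"tz": 0.2,"wx": 0,"wy": 0,"wz": 0,"jaw": 0.6},{"tx": 0,"ty": 0,"tz": 0.1,"wx": 0,"wy": 0,"wz": 0,"jaw": 0.75},{"tx": 0,"ty": 0,"tz": 0,"wx": 0,"wy": 0,"wz": 0,"jaw": 0.75},{"tx": 0,"ty": 0,"tz": 0,"wx": 0,"wy": 0,"wz": 0,"jaw": 0.75}], "squeeze": 20}}

```text
t: 4.03
tool_pos: [0.5454, -0.1807, 0.2404]
tool_rot: [2.961, -1.047, -0.002]
contact_force: [0.4, -0.0, -0.0]
opening: 0.0215
```

```bash
python3 -c "
from h import *
go([.545,-.1805,.239],-38.5)
for n in('top','scene'): cv2.imwrite(f'pics/{n}4.png',ctrl.get_image(n)[:,:,::-1])
a=cv2.imread('pics/scene4.png')[90:220,90:250];cv2.imwrite('pics/s4z.png',cv2.resize(a,None,fx=4.5,fy=4.5,interpolation=cv2.INTER_CUBIC))"
```

```text
t 4.03 p [ 0.5454 -0.1807  0.2404] xang -38.93 tilt [-0.001 -0.   ] F [ 0.39 -0.01 -0.03] open 0.0215 q6 1.8
tool shift cm [-0.039  0.011  0.135]
wz -0.0075
```

View pics/s4z.png

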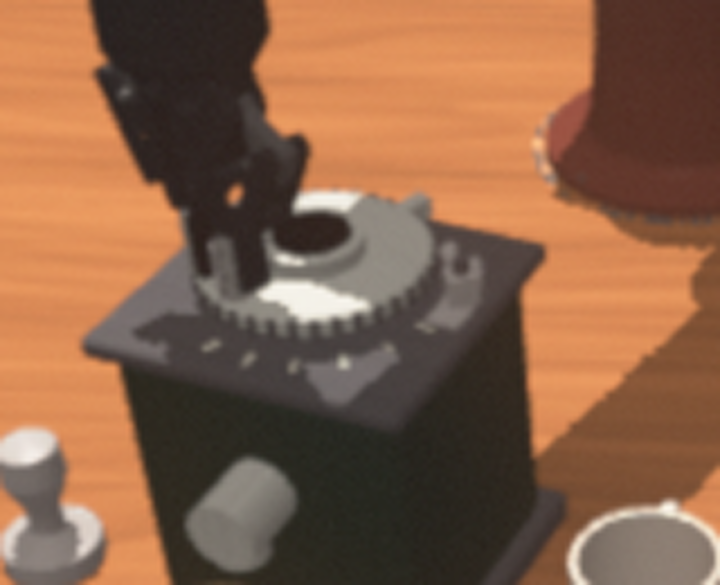

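>>> {"method": "send_rows", "body": {"series": [{"tx": 0,"ty": 0,"tz": 0.05,"wx": 0,"wy": 0,"wz": 0,"jaw": 0.8},{"tx": 0,"ty": 0,"tz": 0,"wx": 0,"wy": 0,"wz": 0,"jaw": 0.845},{"tx": 0,"ty": 0,"tz": 0,"wx": 0,"wy": 0,"wz": 0,"jaw": 0.845},{"tx": 0,"ty": 0,"tz": 0,"wx": 0,"wy": 0,"wz": 0,"jaw": 0.845}], "squeeze": 40}}

```text
t: 4.62
tool_pos: [0.5454, -0.1807, 0.2399]
tool_rot: [2.961, -1.047, -0.002]
contact_force: [-0.3, 0.1, 0.4]
opening: 0.0131
```

```bash
cat >> h.py <<'E'
def st():
    o=ctrl.get_obs();R=Ro.from_rotvec(o["tool_rot"]).as_matrix();p=o["tool_pos"];F=R.T@o["contact_force"]
    d=p[:2]-C;a=np.degrees(np.arctan2(d[1],d[0]));x=np.degrees(np.arctan2(R[1,0],R[0,0]))
    print(f"t {o['t']:.2f} r {np.hypot(*d)*1e3:.2f}mm ang {a:.2f} (dial~click {(a+58.6)/20:.2f}) xang {x:.2f} z {p[2]:.4f} Ftool {F.round(2)} Mz {o['wrist_torque'].round(2)} open {o['opening']*1e3:.2f} tilt {R[:2,2].round(4)}")
E
python3 -c "
from h import *
st()"
```

```text
t 4.62 r 53.06mm ang -38.70 (dial~click 1.00) xang -38.93 z 0.2399 Ftool [-0.32  0.1  -0.42] Mz [-0.05 -0.02  0.07] open 13.15 tilt [-0.0014 -0.0001]
```

>>> {"method": "send_rows", "body": {"series": [{"tx": 0,"ty": 0.15,"tz": 0,"wx": 0,"wy": 0,"wz": 0.03,"jaw": 0.845},{"tx": 0,"ty": 0.15,"tz": 0,"wx": 0,"wy": 0,"wz": 0.03,"jaw": 0.845}]}}

```text
t: 4.88
tool_pos: [0.5439, -0.1821, 0.2399]
tool_rot: [-2.926, 1.139, 0.001]
contact_force: [3.1, 2.8, -1.0]
opening: 0.0128
```

```bash
python3 -c "
from h import *
st()"
```

```text
t 4.88 r 52.87mm ang -40.92 (dial~click 0.88) xang -42.56 z 0.2399 Ftool [ 0.35 -4.13  0.99] Mz [ 0.56 -0.41  0.05] open 12.83 tilt [0.0001 0.0021]
```

>>> {"method": "send_rows", "body": {"series": [{"tx": 0,"ty": 0.15,"tz": 0,"wx": 0,"wy": 0,"wz": 0.03,"jaw": 0.845},{"tx": 0,"ty": 0.15,"tz": 0,"wx": 0,"wy": 0,"wz": 0.03,"jaw": 0.845}]}}

```text
t: 5.12
tool_pos: [0.5424, -0.1837, 0.2399]
tool_rot: [-2.886, 1.231, -0.001]
contact_force: [2.0, 2.6, -0.2]
opening: 0.0132
```

```bash
python3 -c "
from h import *
st()"
```

```text
t 5.12 r 52.77mm ang -43.28 (dial~click 0.77) xang -46.20 z 0.2399 Ftool [-0.48 -3.22  0.26] Mz [ 0.33 -0.35 -0.  ] open 13.20 tilt [0.0019 0.0034]
```

>>> {"method": "send_rows", "body": {"series": [{"tx": 0,"ty": 0.15,"tz": 0,"wx": 0,"wy": 0,"wz": 0.03,"jaw": 0.845},{"tx": 0,"ty": 0.15,"tz": 0,"wx": 0,"wy": 0,"wz": 0.03,"jaw": 0.845}]}}

```text
t: 5.38
tool_pos: [0.54, -0.1861, 0.2399]
tool_rot: [-2.846, 1.324, -0.001]
contact_force: [1.2, 1.9, -0.1]
opening: 0.0134
```

```bash
python3 -c "
from h import *
st()"
```

```text
t 5.38 r 52.81mm ang -46.97 (dial~click 0.58) xang -49.89 z 0.2399 Ftool [-0.67 -2.1   0.09] Mz [ 0.19 -0.27  0.01] open 13.44 tilt [0.0017 0.0028]
```

>>> {"method": "send_rows", "body": {"series": [{"tx": 0,"ty": 0.15,"tz": 0,"wx": 0,"wy": 0,"wz": 0.01,"jaw": 0.845},{"tx": 0,"ty": 0.15,"tz": 0,"wx": 0,"wy": 0,"wz": 0.02,"jaw": 0.845},{"tx": 0,"ty": 0.15,"tz": 0,"wx": 0,"wy": 0,"wz": 0.03,"jaw": 0.845},{"tx": 0,"ty": 0.15,"tz": 0,"wx": 0,"wy": 0,"wz": 0.03,"jaw": 0.845}]}}

```text
t: 5.88
tool_pos: [0.5333, -0.1917, 0.2398]
tool_rot: [2.779, -1.462, -0.004]
contact_force: [-3.0, -0.9, 1.6]
opening: 0.0134
```

```bash
python3 -c "
from h import *
st()"
```

```text
t 5.88 r 53.06mm ang -56.51 (dial~click 0.10) xang -55.49 z 0.2398 Ftool [-0.98  2.93 -1.62] Mz [-0.02  0.41 -0.02] open 13.42 tilt [-0.003  -0.0002]
```

>>> {"method": "send_rows", "body": {"series": [{"tx": 0,"ty": 0.15,"tz": 0,"wx": 0,"wy": 0,"wz": 0.03,"jaw": 0.845},{"tx": 0,"ty": 0.15,"tz": 0,"wx": 0,"wy": 0,"wz": 0.03,"jaw": 0.845},{"tx": 0,"ty": 0.15,"tz": 0,"wx": 0,"wy": 0,"wz": 0.03,"jaw": 0.845}]}}

```text
t: 6.25
tool_pos: [0.5291, -0.1945, 0.2398]
tool_rot: [2.705, -1.594, -0.004]
contact_force: [0.5, 0.1, 0.8]
opening: 0.0134
```

```bash
python3 -c "
from h import *
st()"
```

```text
t 6.25 r 53.23mm ang -61.90 (dial~click -0.16) xang -61.03 z 0.2398 Ftool [ 0.11 -0.49 -0.82] Mz [ 0.02 -0.01  0.03] open 13.35 tilt [-0.003  -0.0003]
```

>>> {"method": "send_rows", "body": {"series": [{"tx": -0.02,"ty": 0.13,"tz": 0,"wx": 0,"wy": 0,"wz": 0.03,"jaw": 0.845},{"tx": -0.02,"ty": 0.13,"tz": 0,"wx": 0,"wy": 0,"wz": 0.03,"jaw": 0.845}]}}

```text
t: 6.5
tool_pos: [0.5269, -0.1953, 0.2398]
tool_rot: [2.653, -1.68, -0.002]
contact_force: [0.5, 0.3, 1.3]
opening: 0.0132
```

```bash
python3 -c "
from h import *
st()"
```

```text
t 6.50 r 52.95mm ang -64.40 (dial~click -0.29) xang -64.70 z 0.2398 Ftool [-0.07 -0.6  -1.35] Mz [ 0.01 -0.    0.01] open 13.19 tilt [-0.0018 -0.0002]
```

>>> {"method": "send_rows", "body": {"series": [{"tx": -0.02,"ty": 0.13,"tz": 0,"wx": 0,"wy": 0,"wz": 0.03,"jaw": 0.845},{"tx": -0.02,"ty": 0.13,"tz": 0,"wx": 0,"wy": 0,"wz": 0.03,"jaw": 0.845}]}}

```text
t: 6.75
tool_pos: [0.5244, -0.196, 0.2399]
tool_rot: [2.598, -1.765, -0.001]
contact_force: [1.3, 0.8, -0.1]
opening: 0.0131
```

```bash
python3 -c "
from h import *
st()"
```

```text
t 6.75 r 52.59mm ang -67.22 (dial~click -0.43) xang -68.37 z 0.2399 Ftool [-0.27 -1.46  0.13] Mz [-0.01  0.02  0.01] open 13.11 tilt [-0.0013 -0.0003]
```

>>> {"method": "send_rows", "body": {"series": [{"tx": -0.02,"ty": 0.13,"tz": 0,"wx": 0,"wy": 0,"wz": 0.03,"jaw": 0.845},{"tx": -0.02,"ty": 0.13,"tz": 0,"wx": 0,"wy": 0,"wz": 0.03,"jaw": 0.845}]}}

```text
t: 7.0
tool_pos: [0.5217, -0.1966, 0.24]
tool_rot: [2.54, -1.847, -0.001]
contact_force: [0.6, 0.6, -0.7]
opening: 0.0134
```

```bash
python3 -c "
from h import *
st()"
```

```text
t 7.00 r 52.17mm ang -70.20 (dial~click -0.58) xang -72.05 z 0.2400 Ftool [-0.42 -0.74  0.74] Mz [-0.02 -0.03  0.02] open 13.43 tilt [-0.0011 -0.0004]
```

>>> {"method": "send_rows", "body": {"series": [{"tx": 0,"ty": 0.12,"tz": 0,"wx": 0,"wy": 0,"wz": 0.015,"jaw": 0.845},{"tx": 0,"ty": 0.12,"tz": 0,"wx": 0,"wy": 0,"wz": 0.015,"jaw": 0.845}]}}

```text
t: 7.25
tool_pos: [0.5203, -0.1969, 0.24]
tool_rot: [-2.509, 1.887, -0.002]
contact_force: [5.7, 1.5, -0.9]
opening: 0.0133
```

```bash
python3 -c "
from h import *
st()"
```

```text
t 7.25 r 52.03mm ang -71.73 (dial~click -0.66) xang -73.90 z 0.2400 Ftool [ 0.13 -5.9   0.9 ] Mz [ 0.23 -0.85  0.03] open 13.33 tilt [0.0023 0.0006]
```

>>> {"method": "send_rows", "body": {"series": [{"tx": 0,"ty": 0.12,"tz": 0,"wx": 0,"wy": 0,"wz": 0.02,"jaw": 0.845},{"tx": 0,"ty": 0.12,"tz": 0,"wx": 0,"wy": 0,"wz": 0.02,"jaw": 0.845}]}}

```text
t: 7.5
tool_pos: [0.5202, -0.1967, 0.24]
tool_rot: [-2.465, 1.936, -0.009]
contact_force: [6.8, 1.3, -2.3]
opening: 0.0134
```

```bash
python3 -c "
from h import *
st()"
```

```text
t 7.50 r 51.80mm ang -71.76 (dial~click -0.66) xang -76.28 z 0.2400 Ftool [ 0.36 -6.84  2.36] Mz [ 0.24 -1.04 -0.07] open 13.38 tilt [0.0092 0.0022]
```

>>> {"method": "send_rows", "body": {"series": [{"tx": 0,"ty": 0.16,"tz": 0,"wx": 0,"wy": 0,"wz": -0.01,"jaw": 0.845},{"tx": 0,"ty": 0.16,"tz": 0,"wx": 0,"wy": 0,"wz": -0.01,"jaw": 0.845}]}}

```text
t: 7.75
tool_pos: [0.52, -0.1969, 0.24]
tool_rot: [-2.48, 1.907, -0.02]
contact_force: [8.5, 1.1, -4.0]
opening: 0.0133
```

```bash
python3 -c "
from h import *
st()"
```

```text
t 7.75 r 51.89mm ang -72.00 (dial~click -0.67) xang -75.12 z 0.2400 Ftool [ 1.15 -8.39  4.11] Mz [ 0.16 -1.26 -0.  ] open 13.33 tilt [0.0181 0.0029]
```

>>> {"method": "send_rows", "body": {"series": [{"tx": 0,"ty": 0.17,"tz": 0,"wx": -0.012,"wy": 0,"wz": 0,"jaw": 0.845},{"tx": 0,"ty": 0.18,"tz": 0,"wx": -0.012,"wy": 0,"wz": 0,"jaw": 0.845}]}}

```text
t: 8.0
tool_pos: [0.5199, -0.1969, 0.2401]
tool_rot: [-2.489, 1.914, -0.008]
contact_force: [8.3, 1.4, -2.7]
opening: 0.0133
```

```bash
python3 -c "
from h import *
st()"
```

```text
t 8.00 r 51.91mm ang -72.12 (dial~click -0.68) xang -75.12 z 0.2401 Ftool [ 0.78 -8.4   2.77] Mz [ 0.2  -1.39 -0.04] open 13.35 tilt [ 0.0046 -0.0021]
```

>>> {"method": "send_rows", "body": {"series": [{"tx": 0,"ty": 0.21,"tz": 0,"wx": -0.009,"wy": 0,"wz": 0,"jaw": 0.845},{"tx": 0,"ty": 0.21,"tz": 0,"wx": -0.009,"wy": 0,"wz": 0,"jaw": 0.845}]}}

```text
t: 8.25
tool_pos: [0.5198, -0.197, 0.2401]
tool_rot: [2.486, -1.912, 0.003]
contact_force: [10.8, 1.3, -4.3]
opening: 0.0133
```

```bash
python3 -c "
from h import *
st()"
```

```text
t 8.25 r 51.93mm ang -72.30 (dial~click -0.69) xang -75.11 z 0.2401 Ftool [  1.47 -10.81   4.31] Mz [ 0.24 -1.57  0.08] open 13.33 tilt [-0.0016 -0.0053]
```

Push is 10.8 N, on target. I'll hold it for about 1 s.

>>> {"method": "send_rows", "body": {"series": [{"tx": 0,"ty": 0.2,"tz": 0,"wx": -0.006,"wy": 0,"wz": 0,"jaw": 0.845},{"tx": 0,"ty": 0.2,"tz": 0,"wx": -0.006,"wy": 0,"wz": 0,"jaw": 0.845}]}}

```text
t: 8.5
tool_pos: [0.5198, -0.197, 0.2401]
tool_rot: [2.485, -1.91, 0.004]
contact_force: [9.4, -0.1, -4.2]
opening: 0.0134
```

```bash
python3 -c "
from h import *
st()"
```

```text
t 8.50 r 51.93mm ang -72.27 (dial~click -0.68) xang -75.10 z 0.2401 Ftool [ 2.47 -9.11  4.21] Mz [ 0.2  -1.54  0.04] open 13.44 tilt [-0.002 -0.007]
```

>>> {"method": "send_rows", "body": {"series": [{"tx": 0,"ty": 0.19,"tz": 0,"wx": -0.006,"wy": 0,"wz": 0,"jaw": 0.845},{"tx": 0,"ty": 0.19,"tz": 0,"wx": -0.006,"wy": 0,"wz": 0,"jaw": 0.845},{"tx": 0,"ty": 0.19,"tz": 0,"wx": -0.006,"wy": 0,"wz": 0,"jaw": 0.845}]}}

```text
t: 8.88
tool_pos: [0.5198, -0.1969, 0.2401]
tool_rot: [2.483, -1.908, 0.005]
contact_force: [9.4, 1.6, -4.2]
opening: 0.0134
```

```bash
python3 -c "
from h import *
st()"
```

```text
t 8.88 r 51.91mm ang -72.23 (dial~click -0.68) xang -75.08 z 0.2401 Ftool [ 0.88 -9.47  4.16] Mz [ 0.26 -1.43  0.01] open 13.35 tilt [-0.0033 -0.0095]
```

>>> {"method": "send_rows", "body": {"series": [{"tx": 0,"ty": 0.2,"tz": 0,"wx": 0,"wy": 0,"wz": 0,"jaw": 0.845},{"tx": 0,"ty": 0.2,"tz": 0,"wx": -0.004,"wy": 0,"wz": 0,"jaw": 0.845},{"tx": 0,"ty": 0.2,"tz": 0,"wx": -0.004,"wy": 0,"wz": 0,"jaw": 0.845},{"tx": 0,"ty": 0.2,"tz": 0,"wx": -0.004,"wy": 0,"wz": 0,"jaw": 0.845}]}}

```text
t: 9.38
tool_pos: [0.5198, -0.1969, 0.24]
tool_rot: [2.489, -1.912, 0.019]
contact_force: [9.1, 1.7, -4.3]
opening: 0.0133
```

```bash
python3 -c "
from h import *
st()"
```

```text
t 9.38 r 51.91mm ang -72.26 (dial~click -0.68) xang -75.06 z 0.2400 Ftool [ 0.67 -9.22  4.33] Mz [ 0.26 -1.52  0.07] open 13.32 tilt [ 0.0078 -0.0096]
```

>>> {"method": "send_rows", "body": {"series": [{"tx": 0,"ty": -0.1,"tz": 0,"wx": 0,"wy": 0,"wz": 0,"jaw": 0.845},{"tx": 0,"ty": -0.2,"tz": 0,"wx": 0,"wy": 0,"wz": -0.02,"jaw": 0.845},{"tx": 0,"ty": -0.2,"tz": 0,"wx": 0,"wy": 0,"wz": -0.04,"jaw": 0.845},{"tx": 0,"ty": -0.2,"tz": 0,"wx": 0,"wy": 0,"wz": -0.04,"jaw": 0.845},{"tx": 0,"ty": -0.2,"tz": 0,"wx": 0,"wy": 0,"wz": -0.04,"jaw": 0.845}]}}

```text
t: 10.0
tool_pos: [0.5273, -0.1945, 0.2398]
tool_rot: [2.618, -1.724, 0.013]
contact_force: [-0.3, -1.1, 0.3]
opening: 0.0134
```

```bash
python3 -c "
from h import *
st()"
```

```text
t 10.00 r 52.43mm ang -63.68 (dial~click -0.25) xang -66.74 z 0.2398 Ftool [ 0.93  0.67 -0.31] Mz [ 0.02 -0.01  0.01] open 13.38 tilt [ 0.003  -0.0101]
```

>>> {"method": "send_rows", "body": {"series": [{"tx": 0,"ty": -0.2,"tz": 0,"wx": 0,"wy": 0,"wz": -0.05,"jaw": 0.845},{"tx": 0,"ty": -0.2,"tz": 0,"wx": 0,"wy": 0,"wz": -0.05,"jaw": 0.845},{"tx": 0,"ty": -0.2,"tz": 0,"wx": 0,"wy": 0,"wz": -0.05,"jaw": 0.845},{"tx": 0,"ty": -0.2,"tz": 0,"wx": 0,"wy": 0,"wz": -0.05,"jaw": 0.845},{"tx": 0,"ty": -0.2,"tz": 0,"wx": 0,"wy": 0,"wz": -0.04,"jaw": 0.845}]}}

```text
t: 10.62
tool_pos: [0.5314, -0.1916, 0.2396]
tool_rot: [2.802, -1.382, -0.007]
contact_force: [-3.0, -1.4, 2.2]
opening: 0.0134
```

```bash
python3 -c "
from h import *
st()"
```

```text
t 10.62 r 51.88mm ang -58.13 (dial~click 0.02) xang -52.50 z 0.2396 Ftool [-0.73  3.26 -2.16] Mz [-0.28  0.6  -0.04] open 13.40 tilt [-0.0117 -0.0137]
```

>>> {"method": "send_rows", "body": {"series": [{"tx": 0.02,"ty": -0.22,"tz": 0,"wx": 0.01,"wy": -0.003,"wz": 0,"jaw": 0.845},{"tx": 0.02,"ty": -0.22,"tz": 0,"wx": 0.01,"wy": 0,"wz": 0,"jaw": 0.845},{"tx": 0,"ty": -0.22,"tz": 0,"wx": 0.005,"wy": 0,"wz": -0.01,"jaw": 0.845}]}}

```text
t: 11.0
tool_pos: [0.5357, -0.1892, 0.2397]
tool_rot: [-2.82, 1.376, -0.004]
contact_force: [-2.5, -2.5, 1.5]
opening: 0.0132
```

```bash
python3 -c "
from h import *
st()"
```

```text
t 11.00 r 52.40mm ang -52.81 (dial~click 0.29) xang -52.02 z 0.2397 Ftool [ 0.42  3.46 -1.53] Mz [-0.42  0.36 -0.01] open 13.18 tilt [0.0036 0.0022]
```

>>> {"method": "send_rows", "body": {"series": [{"tx": 0,"ty": -0.2,"tz": 0,"wx": 0.004,"wy": 0,"wz": -0.02,"jaw": 0.845},{"tx": 0,"ty": -0.2,"tz": 0,"wx": 0.004,"wy": 0,"wz": -0.03,"jaw": 0.845},{"tx": 0,"ty": -0.2,"tz": 0,"wx": 0,"wy": 0,"wz": -0.04,"jaw": 0.845},{"tx": 0,"ty": -0.2,"tz": 0,"wx": 0,"wy": 0,"wz": -0.04,"jaw": 0.845}]}}

```text
t: 11.5
tool_pos: [0.5439, -0.1817, 0.2397]
tool_rot: [-2.896, 1.172, -0.015]
contact_force: [0.1, 2.8, 0.3]
opening: 0.0133
```

```bash
python3 -c "
from h import *
st()"
```

```text
t 11.50 r 52.56mm ang -40.65 (dial~click 0.90) xang -44.07 z 0.2397 Ftool [-1.84 -2.12 -0.24] Mz [ 0.32 -0.06  0.02] open 13.35 tilt [0.0152 0.0124]
```

>>> {"method": "send_rows", "body": {"series": [{"tx": 0,"ty": -0.2,"tz": 0,"wx": -0.008,"wy": 0,"wz": -0.05,"jaw": 0.845},{"tx": 0,"ty": -0.2,"tz": 0,"wx": -0.005,"wy": 0,"wz": -0.05,"jaw": 0.845},{"tx": 0,"ty": -0.2,"tz": 0,"wx": 0,"wy": 0,"wz": -0.04,"jaw": 0.845},{"tx": 0,"ty": -0.2,"tz": 0,"wx": 0,"wy": 0,"wz": -0.03,"jaw": 0.845}]}}

```text
t: 12.0
tool_pos: [0.5492, -0.1742, 0.2396]
tool_rot: [-3.002, 0.909, -0.006]
contact_force: [-1.2, -0.3, 0.4]
opening: 0.0131
```

```bash
python3 -c "
from h import *
st()"
```

```text
t 12.00 r 52.51mm ang -30.56 (dial~click 1.40) xang -33.69 z 0.2396 Ftool [-0.84  0.9  -0.42] Mz [-0.24  0.29  0.01] open 13.09 tilt [0.0052 0.0037]
```

>>> {"method": "send_rows", "body": {"series": [{"tx": 0,"ty": -0.2,"tz": 0,"wx": 0,"wy": 0,"wz": -0.02,"jaw": 0.845},{"tx": 0,"ty": -0.2,"tz": 0,"wx": 0,"wy": 0,"wz": -0.02,"jaw": 0.845},{"tx": 0,"ty": -0.2,"tz": 0,"wx": 0,"wy": 0,"wz": -0.02,"jaw": 0.845}]}}

```text
t: 12.38
tool_pos: [0.5535, -0.1671, 0.2394]
tool_rot: [-3.026, 0.81, -0.008]
contact_force: [-0.3, 2.0, 0.2]
opening: 0.0134
```

```bash
python3 -c "
from h import *
st()"
```

```text
t 12.38 r 53.26mm ang -21.59 (dial~click 1.85) xang -29.96 z 0.2394 Ftool [-1.26 -1.62 -0.18] Mz [0.34 0.04 0.01] open 13.42 tilt [0.0073 0.0075]
```

>>> {"method": "send_rows", "body": {"series": [{"tx": -0.05,"ty": -0.15,"tz": 0,"wx": -0.003,"wy": 0,"wz": -0.07,"jaw": 0.845},{"tx": 0,"ty": -0.2,"tz": 0,"wx": -0.003,"wy": 0,"wz": -0.07,"jaw": 0.845},{"tx": 0,"ty": -0.2,"tz": 0,"wx": 0,"wy": 0,"wz": -0.06,"jaw": 0.845},{"tx": 0,"ty": -0.2,"tz": 0,"wx": 0,"wy": 0,"wz": -0.05,"jaw": 0.845}]}}

```text
t: 12.88
tool_pos: [0.5545, -0.1616, 0.2392]
tool_rot: [3.111, -0.411, -0.001]
contact_force: [-3.4, -2.4, 0.7]
opening: 0.0131
```

```bash
python3 -c "
from h import *
st()"
```

```text
t 12.88 r 52.39mm ang -15.61 (dial~click 2.15) xang -15.04 z 0.2392 Ftool [-2.64  3.24 -0.67] Mz [-0.44  0.48 -0.  ] open 13.11 tilt [-0.0011 -0.0036]
```

>>> {"method": "send_rows", "body": {"series": [{"tx": 0,"ty": -0.2,"tz": 0,"wx": 0,"wy": 0,"wz": -0.03,"jaw": 0.845},{"tx": 0,"ty": -0.2,"tz": 0,"wx": 0,"wy": 0,"wz": -0.03,"jaw": 0.845}]}}

```text
t: 13.12
tool_pos: [0.5552, -0.1583, 0.2392]
tool_rot: [3.121, -0.313, -0.002]
contact_force: [-1.1, -2.1, 0.8]
opening: 0.0134
```

```bash
python3 -c "
from h import *
st()"
```

```text
t 13.12 r 52.30mm ang -11.92 (dial~click 2.33) xang -11.45 z 0.2392 Ftool [-0.64  2.32 -0.82] Mz [-0.22  0.24 -0.03] open 13.44 tilt [-0.0019 -0.0051]
```

>>> {"method": "send_rows", "body": {"series": [{"tx": 0,"ty": -0.2,"tz": 0,"wx": 0,"wy": 0,"wz": -0.03,"jaw": 0.845},{"tx": 0,"ty": -0.2,"tz": 0,"wx": 0,"wy": 0,"wz": -0.05,"jaw": 0.845},{"tx": 0,"ty": -0.15,"tz": 0,"wx": 0,"wy": 0,"wz": -0.05,"jaw": 0.845}]}}

```text
t: 13.5
tool_pos: [0.557, -0.1507, 0.239]
tool_rot: [3.139, -0.097, 0.0]
contact_force: [-1.7, 1.1, 0.9]
opening: 0.0133
```

```bash
python3 -c "
from h import *
st()"
```

```text
t 13.50 r 53.05mm ang -3.50 (dial~click 2.76) xang -3.55 z 0.2390 Ftool [-1.81 -0.96 -0.92] Mz [ 0.32  0.18 -0.01] open 13.29 tilt [ 0.0001 -0.0012]
```

>>> {"method": "send_rows", "body": {"series": [{"tx": -0.04,"ty": -0.15,"tz": -0.02,"wx": 0,"wy": 0,"wz": -0.03,"jaw": 0.845},{"tx": -0.02,"ty": -0.15,"tz": 0,"wx": 0,"wy": 0,"wz": -0.03,"jaw": 0.845},{"tx": 0,"ty": -0.18,"tz": 0,"wx": 0,"wy": 0,"wz": -0.03,"jaw": 0.845}]}}

```text
t: 13.88
tool_pos: [0.5569, -0.146, 0.2392]
tool_rot: [3.138, 0.053, 0.002]
contact_force: [-0.9, -4.8, -0.4]
opening: 0.0132
```

```bash
python3 -c "
from h import *
st()"
```

```text
t 13.88 r 52.89mm ang 1.58 (dial~click 3.01) xang 1.94 z 0.2392 Ftool [-1.05  4.78  0.39] Mz [-0.71  0.24 -0.02] open 13.22 tilt [ 0.0011 -0.0035]
```

>>> {"method": "send_rows", "body": {"series": [{"tx": 0,"ty": -0.18,"tz": 0,"wx": 0,"wy": 0,"wz": -0.03,"jaw": 0.845},{"tx": 0,"ty": -0.18,"tz": 0,"wx": 0,"wy": 0,"wz": -0.03,"jaw": 0.845}]}}

```text
t: 14.12
tool_pos: [0.5565, -0.1432, 0.2391]
tool_rot: [3.133, 0.152, 0.001]
contact_force: [-0.8, -4.0, -0.6]
opening: 0.0133
```

```bash
python3 -c "
from h import *
st()"
```

```text
t 14.12 r 52.71mm ang 4.72 (dial~click 3.17) xang 5.57 z 0.2391 Ftool [-1.21  3.89  0.65] Mz [-0.48  0.17  0.01] open 13.35 tilt [ 0.0009 -0.0049]
```

>>> {"method": "send_rows", "body": {"series": [{"tx": 0,"ty": -0.17,"tz": 0,"wx": 0,"wy": 0,"wz": -0.02,"jaw": 0.845},{"tx": 0,"ty": -0.17,"tz": 0,"wx": 0,"wy": 0,"wz": -0.03,"jaw": 0.845}]}}

```text
t: 14.38
tool_pos: [0.5561, -0.1392, 0.2392]
tool_rot: [3.129, 0.236, 0.001]
contact_force: [-0.5, -0.4, -0.6]
opening: 0.0138
```

```bash
python3 -c "
from h import *
st()"
```

```text
t 14.38 r 52.81mm ang 9.06 (dial~click 3.38) xang 8.63 z 0.2392 Ftool [-0.56  0.3   0.63] Mz [-0.17  0.14 -0.04] open 13.83 tilt [ 0.0011 -0.0038]
```

>>> {"method": "send_rows", "body": {"series": [{"tx": -0.02,"ty": -0.15,"tz": 0,"wx": 0,"wy": 0,"wz": -0.04,"jaw": 0.845}]}}

```text
t: 14.5
tool_pos: [0.5559, -0.1369, 0.2391]
tool_rot: [3.125, 0.303, 0.002]
contact_force: [-0.2, -0.4, 0.3]
opening: 0.0136
```

```bash
python3 -c "
from h import *
st()"
```

```text
t 14.50 r 52.94mm ang 11.51 (dial~click 3.51) xang 11.08 z 0.2391 Ftool [-0.24  0.31 -0.32] Mz [-0.06 -0.04 -0.02] open 13.55 tilt [ 0.0014 -0.0023]
```

>>> {"method": "send_rows", "body": {"series": [{"tx": -0.03,"ty": -0.15,"tz": 0,"wx": 0,"wy": 0,"wz": -0.035,"jaw": 0.845},{"tx": -0.02,"ty": -0.15,"tz": 0,"wx": 0,"wy": 0,"wz": -0.035,"jaw": 0.845}]}}

```text
t: 14.75
tool_pos: [0.5546, -0.1321, 0.2391]
tool_rot: [-3.112, -0.421, -0.002]
contact_force: [-1.9, 1.2, 0.9]
opening: 0.0129
```

```bash
python3 -c "
from h import *
st()"
```

```text
t 14.75 r 52.89mm ang 16.88 (dial~click 3.77) xang 15.41 z 0.2391 Ftool [-1.52 -1.71 -0.86] Mz [ 0.24  0.31 -0.04] open 12.95 tilt [0.0009 0.0014]
```

>>> {"method": "send_rows", "body": {"series": [{"tx": -0.03,"ty": -0.12,"tz": 0,"wx": 0,"wy": 0,"wz": -0.03,"jaw": 0.845}]}}

```text
t: 14.88
tool_pos: [0.5541, -0.1307, 0.2391]
tool_rot: [-3.105, -0.472, -0.002]
contact_force: [0.1, 0.4, -0.5]
opening: 0.0133
```

```bash
python3 -c "
from h import *
st()"
```

```text
t 14.88 r 52.82mm ang 18.52 (dial~click 3.86) xang 17.28 z 0.2391 Ftool [ 0.19 -0.36  0.46] Mz [-0.02  0.03 -0.03] open 13.28 tilt [0.0013 0.0016]
```

>>> {"method": "send_rows", "body": {"series": [{"tx": -0.03,"ty": -0.15,"tz": 0,"wx": 0,"wy": 0,"wz": -0.04,"jaw": 0.845},{"tx": 0,"ty": -0.05,"tz": 0,"wx": 0,"wy": 0,"wz": -0.02,"jaw": 0.845},{"tx": 0,"ty": 0,"tz": 0,"wx": 0,"wy": 0,"wz": 0,"jaw": 0.845}]}}

```text
t: 15.25
tool_pos: [0.5535, -0.1298, 0.2391]
tool_rot: [3.088, 0.57, 0.004]
contact_force: [-0.3, -0.6, -0.7]
opening: 0.013
```

```bash
python3 -c "
from h import *
st()
for n in('top','scene'): cv2.imwrite(f'pics/{n}5.png',ctrl.get_image(n)[:,:,::-1])
a=cv2.imread('pics/scene5.png')[90:220,90:250];cv2.imwrite('pics/s5z.png',cv2.resize(a,None,fx=4.5,fy=4.5,interpolation=cv2.INTER_CUBIC))"
```

```text
t 15.25 r 52.57mm ang 19.72 (dial~click 3.92) xang 20.92 z 0.2391 Ftool [-0.46  0.44  0.67] Mz [-0.07 -0.01  0.03] open 13.04 tilt [ 0.0027 -0.001 ]
```

View pics/s5z.png

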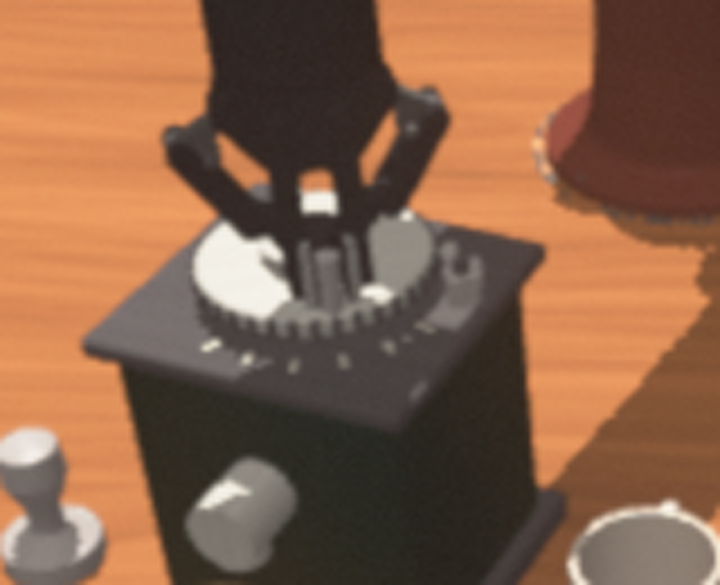

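Stud sits between the pads at the fourth tick (zoom (343,360)), and the force on it is near zero. I'll open gently, then rise.

>>> {"method": "send_rows", "body": {"series": [{"tx": 0,"ty": 0,"tz": 0,"wx": 0,"wy": 0,"wz": 0,"jaw": 0.8},{"tx": 0,"ty": 0,"tz": 0,"wx": 0,"wy": 0,"wz": 0,"jaw": 0.75},{"tx": 0,"ty": 0,"tz": 0,"wx": 0,"wy": 0,"wz": 0,"jaw": 0.65},{"tx": 0,"ty": 0,"tz": 0,"wx": 0,"wy": 0,"wz": 0,"jaw": 0.55},{"tx": 0,"ty": 0,"tz": 0,"wx": 0,"wy": 0,"wz": 0,"jaw": 0.55}]}}

```text
t: 15.98
tool_pos: [0.5537, -0.1291, 0.2393]
tool_rot: [3.089, 0.57, 0.005]
contact_force: [0.4, 0.2, 0.4]
opening: 0.0386
```

```bash
python3 -c "
from h import *
st()
cv2.imwrite('pics/scene6.png',ctrl.get_image('scene')[:,:,::-1])
a=cv2.imread('pics/scene6.png')[90:220,90:250];cv2.imwrite('pics/s6z.png',cv2.resize(a,None,fx=4.5,fy=4.5,interpolation=cv2.INTER_CUBIC))"
```

```text
t 15.97 r 52.99mm ang 20.34 (dial~click 3.95) xang 20.91 z 0.2393 Ftool [ 0.43 -0.04 -0.44] Mz [-0.04 -0.05  0.01] open 38.63 tilt [0.0031 0.0006]
```

View pics/s6z.png

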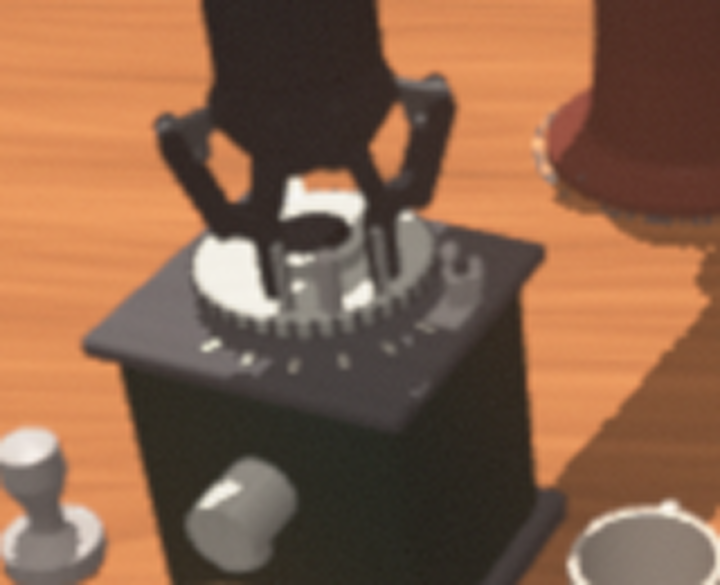

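Stud is free, with a pad clear on each side. I'll go straight up, then back off for a clear view from the top camera.

>>> {"method": "send_rows", "body": {"series": [{"tx": 0,"ty": 0,"tz": -1,"wx": 0,"wy": 0,"wz": 0,"jaw": 0.55},{"tx": 0,"ty": 0,"tz": -2,"wx": 0,"wy": 0,"wz": 0,"jaw": 0.55},{"tx": 0,"ty": 0,"tz": -3,"wx": 0,"wy": 0,"wz": 0,"jaw": 0.55},{"tx": 0,"ty": 0,"tz": -3,"wx": 0,"wy": 0,"wz": 0,"jaw": 0.55},{"tx": 0,"ty": 0,"tz": -1,"wx": 0,"wy": 0,"wz": 0,"jaw": 0.55}]}}

```text
t: 16.65
tool_pos: [0.5536, -0.1292, 0.3471]
tool_rot: [3.088, 0.57, 0.009]
contact_force: [0.5, -0.2, -0.1]
opening: 0.0385
```

>>> {"method": "send_rows", "body": {"series": [{"tx": -1,"ty": 5,"tz": 0,"wx": 0,"wy": 0,"wz": 0,"jaw": 0.55},{"tx": -2,"ty": 5,"tz": 0,"wx": 0,"wy": 0,"wz": 0,"jaw": 0.55},{"tx": -3,"ty": 5,"tz": 0,"wx": 0,"wy": 0,"wz": 0,"jaw": 0.55},{"tx": -3,"ty": 5,"tz": 0,"wx": 0,"wy": 0,"wz": 0,"jaw": 0.55},{"tx": -3,"ty": 5,"tz": 0,"wx": 0,"wy": 0,"wz": 0,"jaw": 0.55}]}}

```text
t: 17.27
tool_pos: [0.5327, -0.4095, 0.3508]
tool_rot: [3.084, 0.583, 0.017]
contact_force: [1.0, 0.0, 0.0]
opening: 0.0384
```

>>> {"method": "send_rows", "body": {"series": [{"tx": -3,"ty": 5,"tz": 0,"wx": 0,"wy": 0,"wz": 0,"jaw": 0.55},{"tx": -3,"ty": 5,"tz": 0,"wx": 0,"wy": 0,"wz": 0,"jaw": 0.55},{"tx": -2,"ty": 4,"tz": 0,"wx": 0,"wy": 0,"wz": 0,"jaw": 0.55},{"tx": 0,"ty": 0,"tz": 0,"wx": 0,"wy": 0,"wz": 0,"jaw": 0.55},{"tx": 0,"ty": 0,"tz": 0,"wx": 0,"wy": 0,"wz": 0,"jaw": 0.55}]}}

```text
t: 17.9
tool_pos: [0.5055, -0.5774, 0.3475]
tool_rot: [-3.087, -0.575, -0.014]
contact_force: [-0.4, 0.3, 0.7]
opening: 0.0387
```

```bash
python3 -c "
from h import *
st()
for n in('top','scene'): cv2.imwrite(f'pics/{n}7.png',ctrl.get_image(n)[:,:,::-1])
a=cv2.imread('pics/top7.png')[185:305,275:425];cv2.imwrite('pics/t7z.png',cv2.resize(a,None,fx=5,fy=5,interpolation=cv2.INTER_CUBIC))"
```

```text
t 17.90 r 429.91mm ang -89.80 (dial~click -1.56) xang 21.11 z 0.3475 Ftool [-0.2  -0.45 -0.71] Mz [ 0.02  0.   -0.05] open 38.73 tilt [0.0089 0.0027]
```

View pics/t7z.png

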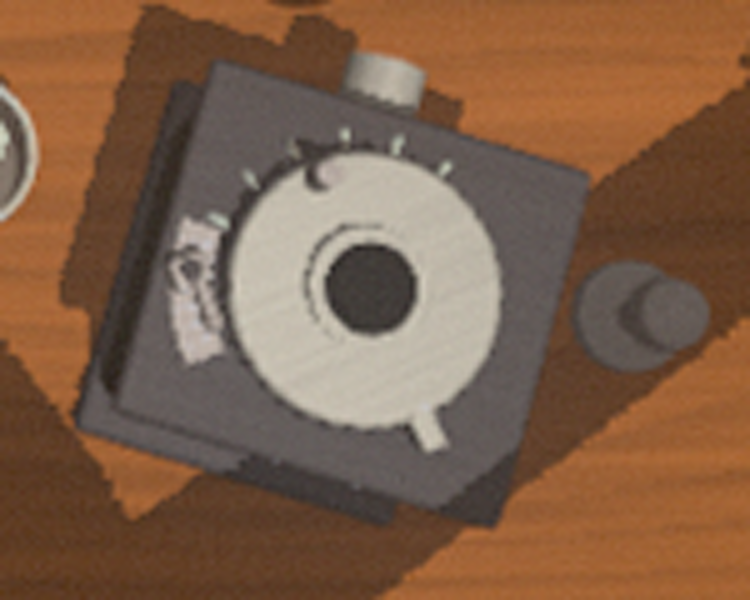

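View pics/scene7.png

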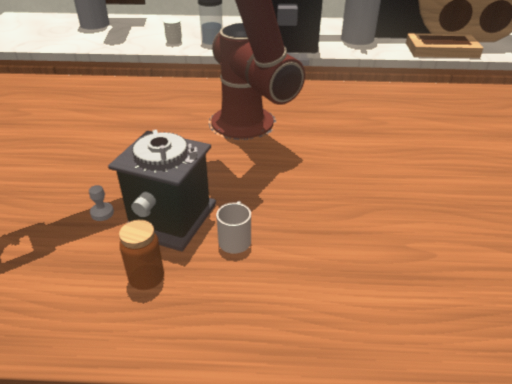

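```bash
python3 -c "
from h import *
S=lambda x,y:(275+x/5-.4,185+y/5-.4)
A=[]
for q in[(275,415),(432,430)]:
    p=plane('top',*S(*q),.215)[:2]-C;A.append(np.degrees(np.arctan2(p[1],p[0])))
print('lug turn',(A[1]-A[0])%360)
p=plane('top',*S(328,173),.252)[:2]-C;print('stud ang',np.degrees(np.arctan2(p[1],p[0])),np.hypot(*p),'click4 expects 21.4')
"
```

```text
lug turn 62.427048240251224
stud ang 21.283006632182587 0.053174199575843566 click4 expects 21.4
```

The stud is at 21.3° (click 4 should be 21.4°), and the mug, tamper and jar haven't moved. Handing in.

```bash
python3 -c "
from station import ctrl
print(ctrl.finish_job())"
```

```text
the job is handed in; nothing more can be done
None
```

The grinder is zeroed and the dial is resting in click 4. I handed the job in at about 18 s of the 67 s allowed; no verdict is reported.

- **Stop:** The dial started at click 1. I turned it clockwise with the jaws loosely around the stud and met the stop at a dial angle of about -0.23 rad. I pressed there with about 8.4–10.8 N on the stud for over 1 s. That is roughly 7–8.5 N at the lug, and no reading went above 10.8 N.
- **Four clicks back:** I then turned it counter-clockwise, and it snapped into click 4 without passing it. I opened the jaws, lifted straight up and moved the arm well clear.
- **Last checks:**
  - The top camera put the stud at 21.3°, against 21.4° expected for click 4.
  - The lug had turned about 62° from its start by a rough pixel pick, against 60° expected.
  - By eye, the mug, tamper and jar stand where they were at the start.
- **One disagreement:** In the first measurement, the scene camera's ellipse fit of the dial merged with the dial's side. I used the top-view dial centre instead, which agreed with the stud, the ticks and the deck.

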